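Lock out the twin-spindle sander and take off a cap of unknown thread hand

ROBOT

A 7-joint arm with a two-finger parallel gripper is mounted at the origin on the work surface; the furniture and walls round the work are solid. World frame = base frame: x ahead of the robot, y to its left, z up, the work surface at z = 0. Lengths are in m, angles in degrees, forces in N, time in s.
With the tool pointing down it reaches from about 0.425 to 0.875 m from the base axis. Payload 4.7 kg.
Tool frame: the origin (TCP) lies at the very end of the fingers, on their centre line; the grasp point (between the pads) lies 19 mm behind it; z points along the fingers, y is the direction in which the jaws open and shut (so a half turn about z gives the same grasp; the last joint's range is limited). The gripper opens to 87 mm and grips with 3 to 60 N. Pads are 19 mm wide; open, the fingers measure 117 mm over their backs; the gripper's body (75 mm by 190 mm) begins 51 mm behind the grasp point.
Start: joints at [67.328, 18.392, -4.016, 83.108, 1.295, 78.541, -3.26], TCP at [0.259, -0.596, 0.223] pointing down, gripper open.
Joint ranges: [-163.93, 163.93], [-17.29, 119.83], [-79.2, 71.16], [3.27, 140.29], [-89.18, 269.18], [5.43, 117.66], [-154.24, 154.24]. Speed limits (degrees/s): [147.25, 147.25, 180, 180, 180, 180, 180].

INTERFACE

Orientations are given as [roll, pitch, yaw] about the fixed x, y, z axes, in that order (R = Rz(yaw) Ry(pitch) Rx(roll)).
In Python, from cell import * gives the robot as it stands.
- The arm moves only by the tool arm_command, never from a script. Its argument "targets" is a list that holds one entry, the list of rows, each a list of 7 numbers: the shift along the tool's x, y, z in m, then the turn, a rotation vector about the tool's x, y, z in degrees, then the gripper's target within -1 to 1 (shut at 1, half-way at 0, fully open at -1). In form: [[[tx, ty, tz, rx, ry, rz, claw], ...]]. A call has 1 to 10 rows; each row is the pose to reach, as a shift and turn from the pose commanded when the call began, along the tool's axes at that moment; what a row does not reach only later rows make up. A row lasts 1/10 s, in which the tool goes at most 50 mm and 8.59 degrees, less where a joint would pass 70% of its speed; a pose out of reach is approached as far as the arm can. A call with a gripper value outside its range is refused whole. The fingers move at their own pace and stop on an object; "newtons" is the grip in N (left out, the last holds). Time passes only in rows, so rows that repeat a pose let the fingers close. It gives the time, the measured TCP pose, the force and the opening at its end, in the units of the state.
- get_obs(): the state, without advancing time (a new reading comes with each control period).
- read_camera(name): name is "side" or "top"; returns a dict with "img" (420x560x3 uint8, red, green, blue), "z_map" (420x560 float32, m along the optical axis (not along the pixel's ray), 0 where there is no reading), "K" (3x3 intrinsics, pixels), "origin" and "attitude" of the camera in the world. Camera axes: x right, y down, z forward; pixel columns grow to the right and rows downward; lengths in m; the calibration is good to about 2 mm. A picture is of the moment at which its call begins.
- sign_off(): hands the job in, once; it reports no verdict.
Trained networks look in the newest picture that a camera, given by its name, has taken for a name from the list of things; names that differ only in an ending like _2 or _b are one class to them, and where a whole thing is asked for, a point or a joint stands for the part that bears it (a point fixed in the world has none). Each returns a list of dicts, best first, with "conf" (0 to 1); they miss things now and then, are a little off and sometimes report something else, mostly with a low value. They report only what shows in the picture. A call takes as long as a camera call. They do not tell look-alikes from the thing itself.
- search_frame(thing, camera): "position" ([column, row] in pixels, amid what is visible of it).
The state is a dict: "time_s": time; "qpos": joint angles; "joint_velocities": joint speeds; "effort": joint torques, N m; "tool_pos": TCP position; "tool_rot": TCP orientation; "force": force on the tool from outside, world axes, zero at the start; "wrist_torque": the same for the moment, N m; "grip_width": finger opening in m.
Only numpy, scipy, OpenCV 4.12 (cv2) and the standard library are available. Lean on these libraries where they do the work, as an engineer would, in place of code of your own. Each camera call takes 0.05 s, during which the arm holds its last target.

TASK

Lock out the sanding machine by hanging the tag by its eye on the machine's upright peg and letting go of it; then unscrew the cap of the spindle farther from the peg. Its quick thread may be right- or left-handed and nothing shows which: try it one way, and if it meets a stop almost at once, turn it the other way until it comes free. Finish while still holding that cap in the gripper, upright and at least 5 cm straight above where it sat, with the tag still on the peg, the cap of the other spindle left alone and the other things on the bench not disturbed.

Things in the scene. Friction and masses are not known exactly. Their poses are not given: they have to be found in the camera images.
- tag_fin (a point): Centre of the tag's upright grip fin, 23 mm above the plate's underside. The tag is a bare aluminium plate 95 x 40 x 5 mm (about 100 g), flat on the bench; x runs along it towards the eye, z up. The fin is 40 mm long (along x), 10 mm thick (along y); its top is 41 mm above the plate's underside. The eye is 55 mm from the fin's centre along +x.
- tag_eye (a point): Centre of the eye, a plain round hole of 14 mm diameter through the plate of the tag, half-way through its 5 mm thickness; the plate's end is 14.5 mm beyond it. Axes as tag_fin.
- tag: The whole tag; origin at the centre of its plate's underside, x towards the eye, z up.
- peg_foot (a point): Foot of the peg, an upright steel pin of 8 mm diameter, 45 mm long, on the shoulder (22 mm diameter) of a post at one end of the machine. The point is on the pin's axis, at the shoulder, 110 mm above the bench. z up; y along the machine, away from both spindles; -x out of its front. An eye put over the pin slides to the shoulder; let go, the tag droops and hangs there.
- far_cap_grip (a point): The cap to take off: round, black, ribbed, 50 mm in diameter, 42 mm high, about 120 g, upright axis. The point is on the axis 27 mm above the lower rim, the height to grip; z is its axis, x (pale line on top) turns with it. Any yaw of grasp will do. The neck below it is 52 mm wide, 14 mm above the machine's top. The spindles stand 110 and 220 mm from the peg; this is the far one.
- far_seat (a point): Fixed centre of the far neck's top, 74 mm above the bench, where the far cap's lower rim rests; z up. The spindle inside the cap stands 21 mm above it.
- far_cap: The far cap as a whole; origin at the centre of its lower rim, z up. It turns with little resistance: one way to a hard stop after about 0.25 rad, the other (loosening) way, staying at its height, to a hard stop at about 1.5 rad; from 1.2 rad to that stop it lifts straight off, before that it cannot. Which way loosens changes between starts and cannot be seen.
- near_cap_grip (a point): Same point of the like cap on the spindle nearer the peg, which is to be left alone.
- near_cap: The near cap as a whole; origin at the centre of its lower rim.
- sander: The sanding machine, fixed to the bench: origin under its centre at bench height, a grey box 120 x 300 x 60 mm, long along y; y along it towards the peg end, -x out of its front.
- chisel_25: A chisel with orange handle, 275 mm, at the back of the bench; a bystander.
- spring_clamp_1: An orange spring clamp, 126 mm, at the back; a bystander.
- mallet: A beech mallet, 337 mm, back left; a bystander.
- tape_measure: A tape measure, 33 x 81 x 66 mm, left; a bystander.
Mind the look-alikes: they are no part of the job. Several things look just like the tag: the one meant starts farthest from the robot's base. Leave any green or red look-alike of the far_cap alone.

How it is judged (in metres and radians):
On the way, in this order (a step that is already met when the one before it is completed fails the run):
1. the tag hangs by its eye on the peg, let go, the far cap still on its spindle (horizontal distance between tag_eye and peg_foot below 0.01 m and z of tag_eye in the frame of peg_foot between -0.003 and 0.03 m and contact force between the fingers and tag below 0.1 N and linear speed of tag below 0.05 m/s and z of far_cap in the frame of far_seat below 0.01 m), for 0.3 s.
2. the far cap has come off its thread (z of far_cap in the frame of far_seat above 0.021 m), for 0.1 s.
At the end, for the whole second after the job is handed in: Tag released and still on the peg: eye within 10 mm of its axis, -3 to 30 mm above the shoulder. Far cap held still by the gripper, rim over 40 mm above its seat, within 80 mm sideways, tilt under 0.35 rad, not touching the machine. Near cap within 8 mm of its place (horizontal distance between tag_eye and peg_foot below 0.01 m and z of tag_eye in the frame of peg_foot between -0.003 and 0.03 m and contact force between the fingers and tag below 0.1 N and linear speed of tag below 0.05 m/s and z of far_cap in the frame of far_seat above 0.04 m and horizontal distance between far_cap and far_seat below 0.08 m and angle between far_cap's own z axis and vertical below 0.35 rad and contact force between the fingers and far_cap above 1 N and contact force between sander and far_cap below 0.1 N and linear speed of far_cap below 0.03 m/s and distance of near_cap from where it was at the start of the episode below 0.008 m); the arm keeps its last pose, push and grip.
It fails at once if the cap of the other spindle was shifted or lifted (distance of near_cap from where it was at the start of the episode above 0.008 m).
It fails at once if a bystander was pushed away by more than 30 mm (distance of any of chisel_25, spring_clamp_1, mallet, tape_measure from where it was at the start of the episode above 0.03 m).
It also fails if it takes over 45 s, if anything falls off the work surface, if the arm or the gripper's body presses on something with over 40 N, if the wrist force passes 120 N, or if a joint passes its speed limit or range.

## Working session

There is one attempt and no reset: what is moved stays moved. The work goes in short steps, Python scripts to look and compute and a tool call to move; the robot and the scene stay as the last step left them, time stands still between calls to the robot, and variables do not carry over. Pictures are saved under pics/ and viewed, and the job is handed in when it is done.

Besides the shell and the picture viewer there is one more tool, called by a JSON object that holds its "method" and its "body", one argument or row to a line. arm_command: Moves the arm, as the interface text tells. Its arguments: {"type":"object","properties":{"targets":{"type":"array","items":{"type":"array","items":{"type":"array","items":{"type":"number"}}}},"newtons":{"type":"number"}},"required":["targets"]}

```bash
mkdir -p pics; ls; cat > h.py <<'E'
from cell import *
import numpy as np, cv2
from scipy.spatial.transform import Rotation as R
def snap(name,fn=None):
    c=read_camera(name)
    if fn: cv2.imwrite('pics/'+fn,c['img'][:,:,::-1])
    return c
def campose(c):
    A=np.array(c['attitude'],float)
    M=A if A.shape==(3,3) else R.from_euler('xyz',A,degrees=True).as_matrix()
    return M,np.array(c['origin'])
def pix(c,u,v,z=None):
    "world pt at pixel by depth, or on plane z"
    M,o=campose(c); d=M@np.linalg.inv(c['K'])@np.array([u,v,1.])
    if z is None:
        return o+d*c['z_map'][int(round(v)),int(round(u))]
    return o+d*(z-o[2])/d[2]
def cloud(c):
    M,o=campose(c); v,u=np.mgrid[:420,:560]
    p=np.stack([u,v,np.ones_like(u)],-1)@np.linalg.inv(c['K']).T
    P=(p*c['z_map'][...,None])@M.T+o
    P[c['z_map']==0]=np.nan
    return P
E
python3 - <<'E'
from h import *
o=get_obs();print(o)
for n in('top','side'):
    c=snap(n,n+'0.png');print(n,c['K'],c['origin'],c['attitude'])
    for t in['tag_fin','tag_eye','tag','peg_foot','far_cap_grip','far_cap','near_cap_grip','sander']:
        print(t,[(np.round(d['position']).tolist(),round(d['conf'],2)) for d in search_frame(t,n)])
E
```

```text
pics
{'time_s': 0.0, 'qpos': array([67.32915569, 18.44204438, -4.01662511, 83.17464381,  1.29425254,
       78.54172179, -3.26162162]), 'joint_velocities': array([ 0.02492698,  0.07210922,  0.03742327,  0.1084229 , -0.04473709,
        0.03937596,  0.00155271]), 'effort': array([ 1.20704331e-04, -4.91294146e+01, -4.03523566e-01, -3.12523019e+01,
       -6.39109151e-02,  4.36474197e-02,  1.59571709e-04]), 'tool_pos': array([ 0.25871023, -0.59568507,  0.22143011]), 'tool_rot': array([-1.79886798e+02,  4.68693802e-03,  2.34798600e+01]), 'force': array([ 0.37090051, -0.52022522,  0.37748315]), 'wrist_torque': array([-0.01184569,  0.0658558 ,  0.04221966]), 'grip_width': 0.08691284676203673}
top [[523.30690199   0.         275.66400784]
 [  0.         523.30690199 207.05286948]
 [  0.           0.           1.        ]] [ 0.34822497 -0.01187024  1.47270734] [-174.58890221    0.42800466  -90.95372766]
tag_fin [([178.0, 312.0], 0.93), ([157.0, 215.0], 0.56)]
tag_eye [([180.0, 311.0], 0.75), ([162.0, 215.0], 0.66)]
tag [([177.0, 308.0], 0.95), ([155.0, 216.0], 0.6)]
peg_foot [([317.0, 185.0]
[... 202 characters left out ...]
_cap_grip []
sander [([311.0, 183.0], 0.9)]
side [[524.67681309   0.         274.74844892]
 [  0.         524.67681309 204.04781532]
 [  0.           0.           1.        ]] [-0.07705618  1.19279186  0.78236298] [-1.18105382e+02  1.10770390e-01 -1.55498674e+02]
tag_fin [([334.0, 308.0], 0.71), ([222.0, 291.0], 0.6)]
tag_eye [([332.0, 304.0], 0.95), ([263.0, 176.0], 0.74), ([220.0, 291.0], 0.61)]
tag [([332.0, 306.0], 0.73), ([225.0, 293.0], 0.59)]
peg_foot [([262.0, 198.0], 0.73)]
far_cap_grip [([327.0, 184.0], 0.55), ([272.0, 163.0], 0.48)]
far_cap [([326.0, 185.0], 0.7), ([272.0, 161.0], 0.58)]
near_cap_grip [([234.0, 180.0], 0.74), ([262.0, 175.0], 0.64)]
sander [([262.0, 202.0], 0.86)]
```

View pics/top0.png

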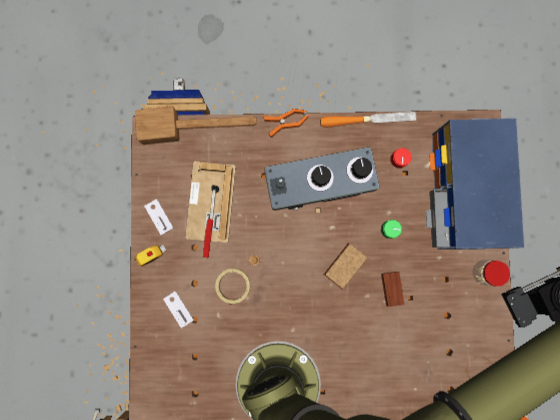

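View pics/side0.png

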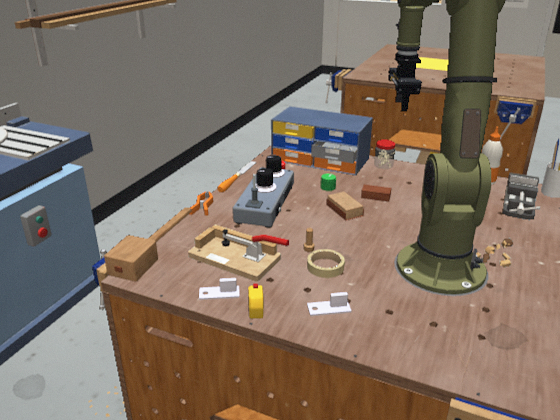

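The tag candidates in the top view are (157,216) and (178,310). The base is at about (277,385), so (157,216) is farther. On the machine, the peg is at (280,186), the near cap at (320,177) and the far cap at (361,169). I'll confirm this in a crop and measure.

```bash
python3 - <<'E'
from h import *
c=snap('top'); s=snap('side')
im=c['img'][:,:,::-1]
a=cv2.resize(im[190:330,125:225],None,fx=4,fy=4,interpolation=cv2.INTER_CUBIC)
b=cv2.resize(im[140:220,255:390],None,fx=3,fy=3,interpolation=cv2.INTER_CUBIC)
W=np.zeros((560,800,3),np.uint8);W[:560,:400]=a;W[:240,400:800]=b[:240,:400];
sb=s['img'][265:325,180:313,::-1]; W[250:250+180,400:799]=cv2.resize(sb,None,fx=3,fy=3)[:180]
cv2.imwrite('pics/crop0.png',W)
P=cloud(c)
# tag plates: white low pixels
img=c['img'].astype(int); 
for nm,(u0,u1,v0,v1) in dict(A=(138,180,192,240),B=(158,198,285,335)).items():
    sub=img[v0:v1,u0:u1]; p=P[v0:v1,u0:u1]
    m=(sub.min(-1)>150)
    q=p[m]; print(nm,m.sum(),np.nanmean(q,0).round(4),np.nanpercentile(q[:,2],[5,50,95]).round(4))
    f=p[(p[...,2]>0.025)]; print(' fin',len(f),f.mean(0).round(4),np.percentile(f[:,2],[5,50,95]))
    uv=np.argwhere(p[...,2]>0.025)+[v0,u0]; print(uv.mean(0),np.hypot(*f.mean(0)[:2]))
for (u,v) in [(280,186),(320,177),(361,169)]:
    p=P[v-18:v+18,u-18:u+18].reshape(-1,3); 
    print(u,v,P[v,u].round(4),np.nanmax(p[:,2]))
    hi=p[p[:,2]>np.nanmax(p[:,2])-0.008]; print(len(hi),np.nanmean(hi,0).round(4))
E
```

```text
A 466 [0.4663 0.3269 0.0085] [-0.0016  0.005   0.0416]
 fin 61 [0.4454 0.3157 0.0398] [0.03077123 0.04052898 0.0457061 ]
[223.08196721 159.75409836] 0.5459498449335938
B 483 [0.2091 0.2718 0.0089] [-0.0018  0.0052  0.0413]
 fin 68 [0.1896 0.2604 0.0387] [0.02937109 0.0391678  0.04508868]
[317.26470588 179.88235294] 0.3220775409039397
280 186 [ 0.5324 -0.0161  0.1128] 0.15824664775502018
9 [ 0.5396 -0.0162  0.1546]
320 177 [ 0.5539 -0.1212  0.1157] 0.1228920315685662
179 [ 0.5592 -0.1247  0.1175]
361 169 [ 0.5727 -0.2286  0.1184] 0.12523794329840365
94 [ 0.579  -0.2318  0.1192]
```

View pics/crop0.png

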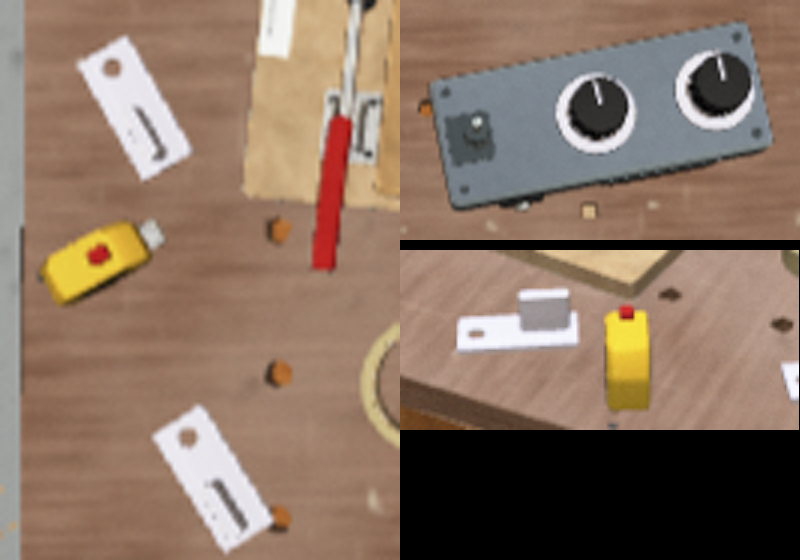

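(157,216) is the tag, because it is 0.55 m from the base against 0.32 m for the other. Its eye is at about (153,207) and its fin at about (162,223). The caps and peg are as named. Next I'll measure them more finely.

```bash
python3 - <<'E'
from h import *
c=snap('top'); s=snap('side')
def proj(c,X):
    M,o=campose(c); p=c['K']@(M.T@(np.array(X)-o)); return p[:2]/p[2]
img=c['img']
# tag A
m=np.zeros((420,560),np.uint8); sub=(img[192:240,138:180].min(-1)>140).astype(np.uint8)
m[192:240,138:180]=sub
cs,_=cv2.findContours(m,cv2.RETR_EXTERNAL,cv2.CHAIN_APPROX_NONE); k=max(cs,key=cv2.contourArea)[:,0]
W=np.array([pix(c,u,v,0.005)[:2] for u,v in k])
r=cv2.minAreaRect((W*1000).astype(np.float32)); print('rect mm',r)
bp=cv2.boxPoints(r); e=[bp[1]-bp[0],bp[2]-bp[1]]; L=max(e,key=np.linalg.norm); yaw=np.degrees(np.arctan2(L[1],L[0])); 
if abs(yaw)>90: yaw-=np.sign(yaw)*180
ctr=np.array(r[0])/1000; d=np.array([np.cos(np.radians(yaw)),np.sin(np.radians(yaw))])
print('yaw',yaw,'centre',ctr,'eye pred',ctr+d*.033,'fin pred',ctr-d*.022)
print('eye px top',pix(c,153,207,.0025))
print('proj eye',proj(c,[*(ctr+d*.033),.0025]),proj(s,[*(ctr+d*.033),.0025]))
# caps: white neck ring + black cap
P=cloud(c); Ps=cloud(s)
for nm,(u,v) in dict(near=(320,177),far=(361,169)).items():
    g=cv2.cvtColor(img,cv2.COLOR_RGB2GRAY)
    m=np.zeros_like(g); m[v-20:v+20,u-20:u+20]=(img[v-20:v+20,u-20:u+20].min(-1)>170)
    cs,_=cv2.findContours(m,cv2.RETR_EXTERNAL,cv2.CHAIN_APPROX_NONE); k=max(cs,key=cv2.contourArea)
    el=cv2.fitEllipse(cv2.convexHull(k)); print(nm,'neck ellipse',el,pix(c,*el[0],.074).round(4),'d',np.array(el[1])/523*1.4)
    blk=np.zeros_like(g); blk[v-20:v+20,u-20:u+20]=(img[v-20:v+20,u-20:u+20].max(-1)<60)
    q=P[(blk>0)&(P[...,2]>.105)&(P[...,2]<.13)]; print(' top pts',len(q),np.median(q,0).round(4),((q.max(0)+q.min(0))/2).round(4),np.ptp(q,axis=0).round(3))
for nm,PP in(('t',P),('s',Ps)):
    q=PP.reshape(-1,3); q=q[(abs(q[:,0]-.537)<.03)&(abs(q[:,1]+.016)<.03)&(q[:,2]>.105)]
    print('peg',nm,len(q)); 
    for lo in(.1,.12,.13,.14,.15):
        w=q[(q[:,2]>lo)&(q[:,2]<lo+.02)]; print(lo,len(w),w.mean(0).round(4))
for n,cc,(u,v),h in(('pegt',c,(280,183),35),('pegs',s,(256,192),35)):
    im=cc['img'][v-h:v+h,u-h:u+h,::-1]; cv2.imwrite('pics/%s.png'%n,cv2.resize(im,(560,560),interpolation=cv2.INTER_CUBIC))
E
python3 -c "
import cv2,numpy as np
cv2.imwrite('pics/pegs2.png',cv2.resize(np.hstack([cv2.imread('pics/pegt.png'),cv2.imread('pics/pegs.png')]),(800,400)))"
```

```text
rect mm ((466.2452697753906, 328.20819091796875), (97.87832641601562, 42.4194450378418), 29.59536361694336)
yaw 29.595348 centre [0.46624527 0.32820819] eye pred [0.49493993 0.34450594] fin pred [0.4471155  0.31734302]
eye px top [0.49382304 0.34353256 0.0025    ]
proj eye [152.65842074 206.6127361 ] [205.00184445 292.82513281]
near neck ellipse ((319.9263610839844, 177.25332641601562), (26.188735961914062, 26.490665435791016), 158.320068359375) [ 0.5595 -0.1244  0.074 ] d [0.07010369 0.07091192]
 top pts 251 [ 0.5566 -0.1239  0.1157] [ 0.5593 -0.1241  0.115 ] [0.047 0.047 0.019]
far neck ellipse ((359.2869567871094, 169.78640747070312), (25.113216400146484, 26.59141731262207), 140.0150604248047) [ 0.578  -0.2311  0.074 ] d [0.06722467 0.07118161]
 top pts 259 [ 0.5756 -0.2316  0.1159] [ 0.5778 -0.2321  0.1142] [0.049 0.047 0.018]
peg t 50
0.1 38 [ 0.5386 -0.0167  0.1103]
0.12 2 [ 0.5377 -0.0162  0.1316]
0.13 2 [ 0.5367 -0.0149  0.1388]
0.14 10 [ 0.5393 -0.0162  0.153 ]
0.15 9 [ 0.5396 -0.0162  0.154 ]
peg s 58
0.1 31 [ 0.539  -0.0117  0.1109]
0.12 17 [ 0.5389 -0.0126  0.1306]
0.13 15 [ 0.5388 -0.012   0.1391]
0.14 10 [ 0.5392 -0.011   0.1481]
0.15 4 [ 0.5394 -0.0099  0.1524]
```

View pics/pegs2.png

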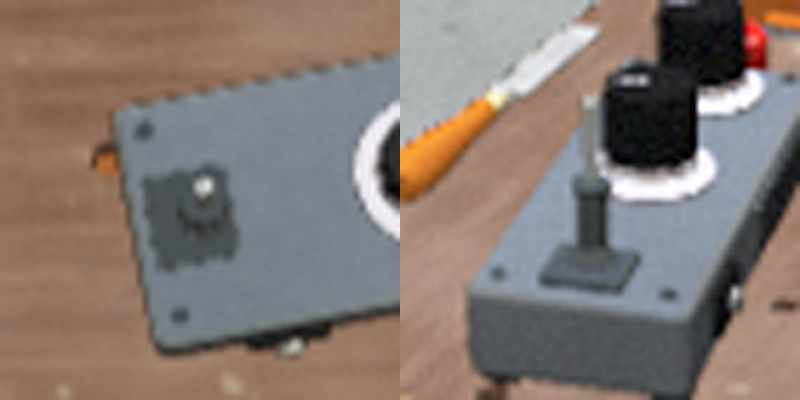

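```bash
cat >> h.py <<'E'
def rel(target,yaw,cur=None,cyaw=None):
    "shift in current tool frame, (downward tool)"
    o=get_obs(); p=o['tool_pos'] if cur is None else np.array(cur); M=R.from_euler('xyz',o['tool_rot'],degrees=True).as_matrix()
    T=R.from_euler('xyz',[180,0,yaw],degrees=True).as_matrix()
    return (M.T@(np.array(target)-p)).round(4), R.from_matrix(M.T@T).as_rotvec(degrees=True).round(2)
E
python3 - <<'E'
from h import *
c=snap('top');P=cloud(c); s=snap('side');Q=cloud(s)
A=np.concatenate([P.reshape(-1,3),Q.reshape(-1,3)]);A=A[~np.isnan(A[:,0])]
def mx(x0,x1,y0,y1): 
    q=A[(A[:,0]>x0)&(A[:,0]<x1)&(A[:,1]>y0)&(A[:,1]<y1)]; return np.percentile(q[:,2],99.5).round(3)
print('height grid rows x .30-.65, cols y .45..-.5')
for x in np.arange(.3,.75,.05):
    print(round(x,2),[float(mx(x,x+.05,y-.05,y)) if len(A) else 0 for y in np.arange(.45,-.6,-.05)])
print(rel([.55,-.25,.40],23.5)); print(rel([.447,.317,.15],29.6))
print(pix(c,280.9,180.7,.155))
E
```

```text
height grid rows x .30-.65, cols y .45..-.5
0.3 [0.003, 0.062, 0.062, 0.007, 0.007, 0.093, 0.029, 0.068, 0.016, 0.008, 0.007, 0.037, 0.043, 0.043, 0.009, 0.026, 0.007, 0.006, 0.008, 0.09, 0.565]
0.35 [0.003, 0.064, 0.068, 0.007, 0.019, 0.1, 0.04, 0.017, 0.008, 0.007, 0.006, 0.008, 0.041, 0.041, 0.011, 0.043, 0.007, 0.164, 0.168, 0.168, 0.168]
0.4 [0.002, 0.006, 0.044, 0.018, 0.025, 0.096, 0.053, 0.008, 0.008, 0.008, 0.008, 0.008, 0.007, 0.008, 0.046, 0.049, 0.036, 0.163, 0.169, 0.168, 0.168]
0.45 [0.003, 0.008, 0.043, 0.008, 0.025, 0.077, 0.056, 0.007, 0.063, 0.065, 0.065, 0.06, 0.009, 0.007, 0.009, 0.008, 0.007, 0.164, 0.168, 0.168, 0.168]
0.5 [0.002, 0.008, 0.01, 0.009, 0.024, 0.071, 0.053, 0.007, 0.07, 0.154, 0.108, 0.121, 0.068, 0.075, 0.066, 0.007, 0.008, 0.164, 0.167, 0.169, 0.169]
0.55 [0.002, 0.006, 0.007, 0.007, 0.049, 0.053, 0.055, 0.008, 0.068, 0.071, 0.114, 0.122, 0.072, 0.122, 0.118, 0.045, 0.047, 0.165, 0.169, 0.168, 0.169]
0.6 [0.003, 0.006, 0.007, 0.007, 0.049, 0.053, 0.05, 0.008, 0.008, 0.059, 0.064, 0.066, 0.067, 0.116, 0.067, 0.048, 0.048, 0.163, 0.169, 0.169, 0.169]
0.65 [0.003, 0.066, 0.067, 0.067, 0.007, 0.007, 0.007, 0.007, 0.025, 0.014, 0.006, 0.008, 0.006, 0.007, 0.008, 0.008, 0.007, 0.163, 0.168, 0.168, 0.169]
0.7 [0.001, 0.068, 0.069, 0.068, 0.047, 0.047, 0.046, 0.047, 0.034, 0.028, 0.028, 0.034, 0.035, 0.027, 0.02, 0.015, 0.012, 0.01, 0.008, 0.008, 0.008]
(array([ 0.4049, -0.2015, -0.1774]), array([ 0.  ,  0.  , -0.02]))
(array([ 0.5363, -0.7627,  0.0725]), array([ 0.  ,  0.  , -6.12]))
[ 0.54022298 -0.01853004  0.155     ]
```

{"method": "arm_command", "body": {
  "targets": [
    [[0.0,0,-0.18,0,0,0,0],[0.0,0,-0.18,0,0,0,0],[0.0,0,-0.18,0,0,0,0],[0.2,-0.1,-0.18,0,0,0,0],[0.4,-0.2,-0.18,0,0,0,0],[0.4,-0.2,-0.18,0,0,0,0],[0.4,-0.2,-0.18,0,0,0,0],[0.4,-0.2,-0.18,0,0,0,0],[0.4,-0.2,-0.18,0,0,0,0],[0.4,-0.2,-0.18,0,0,0,0]]
  ],
  "newtons": 30
}}

```text
time_s: 2.2
tool_pos: [0.4841, -0.3269, 0.3973]
tool_rot: [179.9, -0.0, 23.5]
force: [0.7, -0.5, 0.2]
grip_width: 0.0436
```

```bash
python3 - <<'E'
from h import *
o=get_obs();print(o['qpos'],o['tool_rot'])
print(rel([.6,0,.35],29.6));print(rel([.447,.317,.15],29.6))
E
```

```text
[ 45.14013199   9.71860585 -16.29632464  74.40320431   2.75368215
  96.20391316 -37.16835449] [ 1.79946193e+02 -1.28971567e-02  2.34659153e+01]
(array([ 0.2365, -0.2538,  0.0471]), array([ 0.05, -0.01, -6.13]))
(array([ 0.2224, -0.6057,  0.2468]), array([ 0.05, -0.01, -6.13]))
```

{"method": "arm_command", "body": {
  "targets": [
    [[0.22,-0.28,0.03,0,0,-6.1,0],[0.22,-0.28,0.03,0,0,-6.1,0],[0.22,-0.28,0.03,0,0,-6.1,0],[0.22,-0.28,0.03,0,0,-6.1,0],[0.22,-0.28,0.03,0,0,-6.1,0],[0.22,-0.28,0.03,0,0,-6.1,0],[0.22,-0.56,0.1,0,0,-6.1,0],[0.22,-0.56,0.15,0,0,-6.1,0],[0.22,-0.56,0.2,0,0,-6.1,0],[0.22,-0.56,0.2,0,0,-6.1,0]]
  ]
}}

```text
time_s: 3.2
tool_pos: [0.5048, 0.1341, 0.2882]
tool_rot: [179.9, -0.1, 29.6]
force: [1.5, 0.9, 0.5]
grip_width: 0.0436
```

```bash
python3 - <<'E'
from h import *
o=get_obs();print(o['qpos'],o['tool_rot'],o['joint_velocities'])
print(rel([.447,.317,.15],29.6))
E
```

```text
[ 18.50003417   3.12977012 -37.50140518  94.16671455   1.96938609
  83.26947623 -79.59591895] [ 1.79934349e+02 -7.29592320e-02  2.95922728e+01] [-24.35696279   0.59637532 -21.26369951  30.562845     1.08794976
 -30.17365017 -46.6095457 ]
(array([ 0.0399, -0.1878,  0.138 ]), array([ 0.07, -0.07, -0.01]))
```

{"method": "arm_command", "body": {
  "targets": [
    [[0.03,-0.15,0.06,0,0,0,0],[0.03,-0.15,0.06,0,0,0,0],[0.03,-0.15,0.06,0,0,0,0],[0.03,-0.15,0.06,0,0,0,0],[0.03,-0.15,0.06,0,0,0,0],[0.03,-0.15,0.06,0,0,0,0]]
  ]
}}

```text
time_s: 3.8
tool_pos: [0.4581, 0.2766, 0.2287]
tool_rot: [179.9, -0.0, 29.5]
force: [0.6, -0.3, -0.1]
grip_width: 0.0434
```

```bash
python3 - <<'E'
from h import *
o=get_obs();print(o['qpos'],o['tool_rot'],o['joint_velocities'])
print(rel([.447,.317,.06],29.6))
E
```

```text
[  7.82467957   7.5161901  -45.06586564  97.66945481   5.50785848
  77.06990641 -98.68693756] [ 1.79945206e+02 -1.80489132e-03  2.95436080e+01] [ 1.22583274e+00 -4.88604275e-01  1.32579333e+00 -4.99364342e-01
  2.25743981e-02 -1.18565805e-02  1.43876971e-04]
(array([ 0.0102, -0.0408,  0.1687]), array([ 0.05, -0.  , -0.06]))
```

{"method": "arm_command", "body": {
  "targets": [
    [[0.01,-0.041,0.05,0,0,0,0],[0.01,-0.041,0.1,0,0,0,0],[0.01,-0.041,0.145,0,0,0,0],[0.01,-0.041,0.158,0,0,0,0],[0.01,-0.041,0.158,0,0,0,0],[0.01,-0.041,0.158,0,0,0,0]]
  ]
}}

```text
time_s: 4.4
tool_pos: [0.4477, 0.3171, 0.0716]
tool_rot: [180.0, -0.1, 29.4]
force: [0.2, -0.1, 0.4]
grip_width: 0.0434
```

```bash
python3 - <<'E'
from h import *
o=get_obs()
print(o['qpos'],rel([.447,.317,.010],29.6))
c=snap('top');s=snap('side')
a=c['img'][180:260,110:210,::-1];b=s['img'][230:310,170:270,::-1]
cv2.imwrite('pics/g1.png',cv2.resize(np.hstack([a,b]),(800,320),interpolation=cv2.INTER_CUBIC))
E
```

```text
[   0.68956148   18.81184976  -44.60582655  106.338985     15.07825013
   60.82666349 -110.39317074] (array([-0.0008, -0.0003,  0.0616]), array([ 0.03, -0.07, -0.18]))
```

View pics/g1.png

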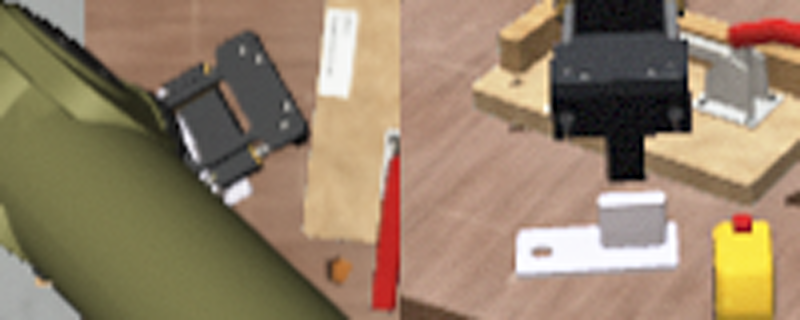

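The fingers stand above the fin and are centred on it in the side view (finger at about (625,150) in the crop, fin at (632,215)). I'll descend and grip.

{"method": "arm_command", "body": {
  "targets": [
    [[0,0,0.035,0,0,0,0],[0,0,0.055,0,0,0,0],[0,0,0.061,0,0,0,0],[0,0,0.061,0,0,0,0],[0,0,0.061,0,0,0,1],[0,0,0.061,0,0,0,1],[0,0,0.061,0,0,0,1],[0,0,0.061,0,0,0,1],[0,0,0.061,0,0,0,1],[0,0,0.061,0,0,0,1]]
  ],
  "newtons": 40
}}

```text
time_s: 5.5
tool_pos: [0.4462, 0.318, 0.0098]
tool_rot: [180.0, -0.0, 29.6]
force: [-0.8, -1.3, 2.1]
grip_width: 0.0102
```

{"method": "arm_command", "body": {
  "targets": [
    [[0,0,-0.05,0,0,0,1],[0,0,-0.1,0,0,0,1],[0,0,-0.15,0,0,0,1],[-0.03,0.06,-0.2,0,0,5,1],[-0.06,0.12,-0.21,0,0,10,1],[-0.08,0.18,-0.21,0,0,15,1],[-0.11,0.24,-0.21,0,0,19.6,1],[-0.136,0.3,-0.21,0,0,19.6,1],[-0.136,0.318,-0.21,0,0,19.6,1],[-0.136,0.318,-0.21,0,0,19.6,1]]
  ]
}}

```text
time_s: 6.5
tool_pos: [0.4827, -0.0185, 0.2193]
tool_rot: [180.0, -0.0, 10.0]
force: [0.9, -0.8, -0.7]
grip_width: 0.0098
```

{"method": "arm_command", "body": {
  "targets": [
    [[0,0,0,0,0,0,1],[0,0,0,0,0,0,1],[0,0,0,0,0,0,1]]
  ]
}}

```text
time_s: 6.8
tool_pos: [0.4828, -0.0151, 0.2189]
tool_rot: [-180.0, 0.0, 10.1]
force: [-0.2, 0.2, -1.2]
grip_width: 0.0095
```

```bash
python3 - <<'E'
from h import *
o=get_obs(); print(o['qpos'].round(1),o['tool_pos'],o['tool_rot'],o['force'])
c=snap('top');s=snap('side')
for n,cc in(('top',c),('side',s)):
  for t in('tag_eye','tag_fin','peg_foot'): print(n,t,[(np.round(d['position']).tolist(),round(d['conf'],2)) for d in search_frame(t,n)])
a=c['img'][130:230,225:325,::-1];b=s['img'][110:210,200:300,::-1]
cv2.imwrite('pics/g2.png',cv2.resize(np.hstack([a,b]),(800,400),interpolation=cv2.INTER_CUBIC))
E
```

```text
[ 28.   -0.9 -28.8 105.4  -0.5  75.4 -80.6] [ 0.48281933 -0.01511146  0.21894517] [-1.79954290e+02  3.30030938e-02  1.00861951e+01] [-0.17491012  0.22181334 -1.16182652]
top tag_eye [([179.0, 311.0], 0.92)]
top tag_fin [([177.0, 312.0], 0.81)]
top peg_foot [([346.0, 177.0], 0.69)]
side tag_eye [([331.0, 306.0], 0.91), ([266.0, 159.0], 0.83), ([265.0, 176.0], 0.26)]
side tag_fin [([331.0, 307.0], 0.79), ([263.0, 155.0], 0.75), ([264.0, 178.0], 0.67)]
side peg_foot [([263.0, 199.0], 0.62)]
```

View pics/g2.png

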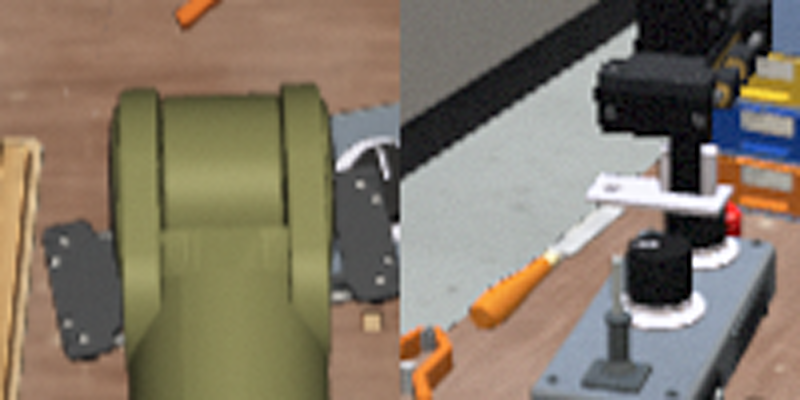

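```bash
python3 - <<'E'
from h import *
s=snap('side')
o=get_obs()
b=s['img'][145:215,225:275,::-1]
cv2.imwrite('pics/g3.png',cv2.resize(b,(550,770)[:2] if 0 else (428,600),interpolation=cv2.INTER_CUBIC))
print('eye',pix(s,253,156.8,.2116)); 
print('peg tip',pix(s,254.2,174.5,.155))
d=np.array([np.cos(np.radians(o['tool_rot'][2])),np.sin(np.radians(o['tool_rot'][2]))])
print('pred eye',o['tool_pos'][:2]+.055*d)
E
```

```text
eye [ 0.5377723  -0.00789511  0.2116    ]
peg tip [ 0.53817289 -0.01358566  0.155     ]
pred eye [ 0.53727745 -0.00666406]
```

View pics/g3.png

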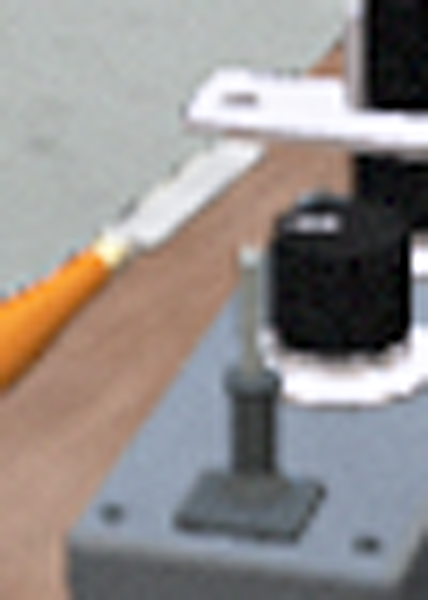

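```bash
python3 - <<'E'
from h import *
s=snap('side')
for u,v in((253.0,156.5),(253.5,156.5)):print('eye',pix(s,u,v,.2141),pix(s,u,v,.2116))
print('peg tip',pix(s,254.0,174.2,.155),pix(s,254,174.6,.155))
# shoulder ellipse centre crop (252,380)
print('shoulder',pix(s,225+252/8.57,145+382/8.57,.110))
P=cloud(s)
q=P[150:160,245:258].reshape(-1,3); q=q[(q[:,2]>.19)&(q[:,2]<.23)]; print('plate z',len(q),np.median(q,0), q[:,2].min(),q[:,2].max())
o=get_obs(); print(o['tool_pos'],o['tool_rot'])
E
```

```text
eye [ 0.53602976 -0.00453442  0.2141    ] [ 0.53872696 -0.00980191  0.2116    ]
eye [ 0.53476685 -0.00510305  0.2141    ] [ 0.53745848 -0.01037303  0.2116    ]
peg tip [ 0.53959358 -0.0151639   0.155     ] [ 0.53838986 -0.01274952  0.155     ]
shoulder [ 0.53597651 -0.00843819  0.11      ]
plate z 62 [ 0.53921849 -0.00385674  0.21342595] 0.2077821294046731 0.21649349186524913
[ 0.48313071 -0.01640564  0.21931416] [ 1.79989606e+02 -6.14342340e-04  1.00033322e+01]
```

```bash
python3 - <<'E'
from h import *
im=cv2.imread('pics/top0.png'); g=cv2.cvtColor(im,cv2.COLOR_BGR2GRAY)
print(g[174:192,270:292])
c=snap('top')
sub=g[176:186,275:287].astype(float); w=np.clip(sub-120,0,None); v,u=np.mgrid[176:186,275:287]
uc,vc=(w*u).sum()/w.sum(),(w*v).sum()/w.sum(); print(uc,vc,pix(c,uc,vc,.155))
im=cv2.imread('pics/side0.png'); g=cv2.cvtColor(im,cv2.COLOR_BGR2GRAY)
print(g[170:200,246:262])
E
```

```text
[[128 127 130 129 129 130 131 130 130 132 132 131 134 133 133 132 131 134
  131 131 132 131]
 [129 128 128 129 128 132 132 131 131 133 129 131 133 131 131 130 132 130
  130 131 128 131]
 [129 129 130 128 130 131 130 131 132 131 118 114 119 126 129 130 128 130
  130 131 128 132]
 [128 129 129 128 129 117 113 119 121 112  94  84  92 101 116 129 129 130
  130 129 129 130]
 [117 118 119 113 110  90  83  92  93  78  93  84  78  77  93 127 131 132
  131 131 129 131]
 [ 93  92  96  89  79  79  79  81  85 123 154 167  99  80  96 126 130 132
  134 131 131 131]
 [ 84  80  83  80  80  79  78  82  85 171 197 217 119  81  99 124 131 132
  132 131 133 132]
 [ 91  78  82  81  81  78  80  82  83 150 178 172 104  84  90 123 130 130
  134 133 131 131]
 [ 95  80  81  83  81  79  77  82  85  87 118  80  83  86  83 110 127 130
  132 131 131 131]
 [100  81  80  81  79  80  76  81  84  72  64  72  84  84  76  91 122 128
  129 131 133 130]
 [ 93  79  80  84  80  79  66  81  84  79  74  80  84  84  65  93 122 128
  131 129 130 130]
 [ 87  77  79  82  80  79  53  71  82  84  83  86  82  80  66  93 124 128
  1
[... 1959 characters left out ...]
  99  93  86 227 252 253 248]
 [157 157 158 155 161 104  76  79  82  74  65  85 222 246 251 252]
 [157 161 155 160 158 126  67  47  53  51  38  89 144 191 227 234]
 [157 157 154 156 159 138  83  56  64  58  48 108 145 149 149 144]
 [159 157 158 159 156 140  78  56  61  56  47 116 153 155 150 148]
 [158 158 155 157 158 138  78  55  63  55  47 115 148 152 154 155]
 [155 155 153 156 157 136  76  56  61  59  50 111 151 155 153 155]
 [151 151 151 151 154 135  80  58  61  52  44 115 152 151 155 153]
 [159 153 156 155 156 141  76  56  62  54  44 109 151 152 151 154]
 [156 158 156 156 157 138  77  57  62  61  49 110 148 153 155 151]
 [156 156 148 135 132 126  75  57  55  55  48 102 149 157 156 153]]
```

{"method": "arm_command", "body": {
  "targets": [
    [[0.001,0.01,0,0,0,0,1],[0.001,0.01,0,0,0,0,1],[0.001,0.01,0.02,0,0,0,1],[0.001,0.01,0.035,0,0,0,1],[0.001,0.01,0.035,0,0,0,1],[0.001,0.01,0.035,0,0,0,1],[0.001,0.01,0.035,0,0,0,1]]
  ]
}}

```text
time_s: 8.05
tool_pos: [0.4865, -0.0264, 0.1852]
tool_rot: [180.0, -0.1, 10.0]
force: [0.9, 0.9, -0.5]
grip_width: 0.0097
```

```bash
python3 - <<'E'
from h import *
s=snap('side')
o=get_obs(); print(o['tool_pos'],o['tool_rot'],o['force'])
b=s['img'][145:215,225:275,::-1]
cv2.imwrite('pics/g4.png',cv2.resize(b,(428,600),interpolation=cv2.INTER_CUBIC))
d=np.array([np.cos(np.radians(o['tool_rot'][2])),np.sin(np.radians(o['tool_rot'][2]))])
print('pred eye',o['tool_pos'][:2]+.0554*d)
M,oo=campose(s)
for X in([.5403,-.0163,.155],[.5403,-.0163,.13],[.5403,-.0163,.179]):
  p=s['K']@(M.T@(np.array(X)-oo)); print(p[:2]/p[2])
E
```

```text
[ 0.48654262 -0.02634107  0.18526886] [ 1.79967589e+02 -9.04945316e-02  9.97114959e+00] [ 0.46920041  0.03248933 -1.0611471 ]
pred eye [ 0.5411058  -0.01674843]
[253.95591128 174.00371071]
[254.13562839 181.93352055]
[253.78069304 166.2724082 ]
```

View pics/g4.png

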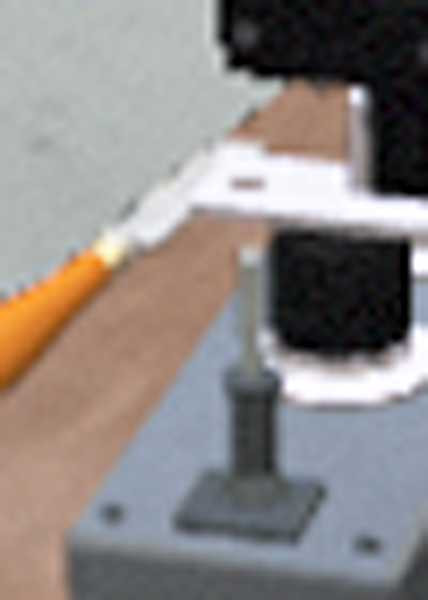

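The eye is at (254.05,166.4), and the peg axis at that height projects to (253.8,166.3). They are lined up, so I'll lower gently.

{"method": "arm_command", "body": {
  "targets": [
    [[0,0,0.01,0,0,0,1],[0,0,0.018,0,0,0,1],[0,0,0.024,0,0,0,1],[0,0,0.027,0,0,0,1],[0,0,0.03,0,0,0,1],[0,0,0.03,0,0,0,1]]
  ]
}}

```text
time_s: 8.7
tool_pos: [0.4856, -0.0262, 0.1539]
tool_rot: [-180.0, 0.0, 10.0]
force: [0.3, -0.0, -1.8]
grip_width: 0.0096
```

```bash
python3 - <<'E'
from h import *
s=snap('side')
o=get_obs(); print(o['tool_pos'],o['tool_rot'],o['force'],o['wrist_torque'])
b=s['img'][145:215,225:275,::-1]
cv2.imwrite('pics/g5.png',cv2.resize(b,(428,600),interpolation=cv2.INTER_CUBIC))
E
```

```text
[ 0.48584145 -0.02621859  0.1541951 ] [-1.79999016e+02  8.64965644e-03  9.98356233e+00] [ 0.15588891 -0.64386836 -1.44565696] [ 0.02576747 -0.00900662 -0.00484751]
```

View pics/g5.png

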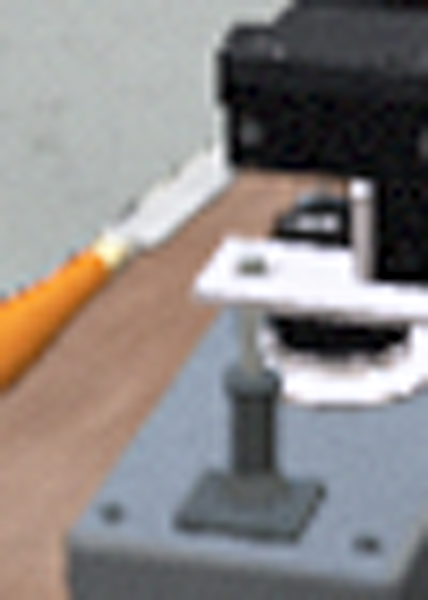

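{"method": "arm_command", "body": {
  "targets": [
    [[0,0,0.004,0,0,0,1],[0,0,0.008,0,0,0,1],[0,0,0.012,0,0,0,1],[0,0,0.012,0,0,0,1]]
  ]
}}

```text
time_s: 9.15
tool_pos: [0.4853, -0.0262, 0.1415]
tool_rot: [-180.0, 0.1, 10.0]
force: [-0.4, -0.0, -1.4]
grip_width: 0.0095
```

```bash
python3 - <<'E'
from h import *
s=snap('side')
o=get_obs(); print(o['tool_pos'],o['tool_rot'],o['force'],o['wrist_torque'])
b=s['img'][145:215,225:275,::-1]
cv2.imwrite('pics/g6.png',cv2.resize(b,(428,600),interpolation=cv2.INTER_CUBIC))
E
```

```text
[ 0.48551843 -0.02622748  0.14185326] [-1.79988396e+02  4.68007606e-02  9.98367651e+00] [ 0.33350217  1.05183163 -1.43684893] [0.05108992 0.02375382 0.00705988]
```

View pics/g6.png

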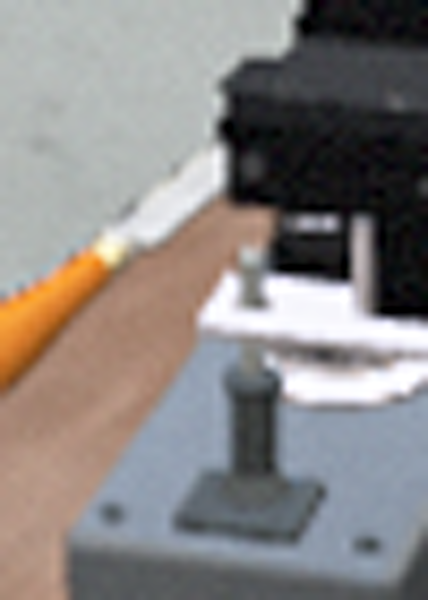

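The pin stands out through the eye. I'll lower to the shoulder.

{"method": "arm_command", "body": {
  "targets": [
    [[0,0,0.006,0,0,0,1],[0,0,0.012,0,0,0,1],[0,0,0.016,0,0,0,1],[0,0,0.018,0,0,0,1],[0,0,0.018,0,0,0,1]]
  ]
}}

```text
time_s: 9.7
tool_pos: [0.4855, -0.0262, 0.1238]
tool_rot: [-180.0, 0.0, 10.0]
force: [-0.1, -0.1, -1.5]
grip_width: 0.0096
```

{"method": "arm_command", "body": {
  "targets": [
    [[0,0,0,0,0,0,0.2],[0,0,0,0,0,0,-0.2],[0,0,0,0,0,0,-0.2],[0,0,0,0,0,0,-0.2],[0,0,0,0,0,0,-0.2],[0,0,0,0,0,0,-0.2]]
  ]
}}

```text
time_s: 10.3
tool_pos: [0.4859, -0.0263, 0.1244]
tool_rot: [180.0, -0.0, 10.0]
force: [0.3, 0.4, -0.1]
grip_width: 0.0481
```

```bash
python3 - <<'E'
from h import *
s=snap('side')
o=get_obs(); print(o['tool_pos'],o['tool_rot'],o['force'],o['wrist_torque'])
b=s['img'][145:215,225:275,::-1]
cv2.imwrite('pics/g7.png',cv2.resize(b,(428,600),interpolation=cv2.INTER_CUBIC))
E
```

```text
[ 0.48585335 -0.02626525  0.124312  ] [ 1.79992726e+02 -1.39136459e-04  9.98120710e+00] [ 0.10462837  0.51894416 -0.55082588] [0.00760534 0.00506718 0.00299442]
```

View pics/g7.png

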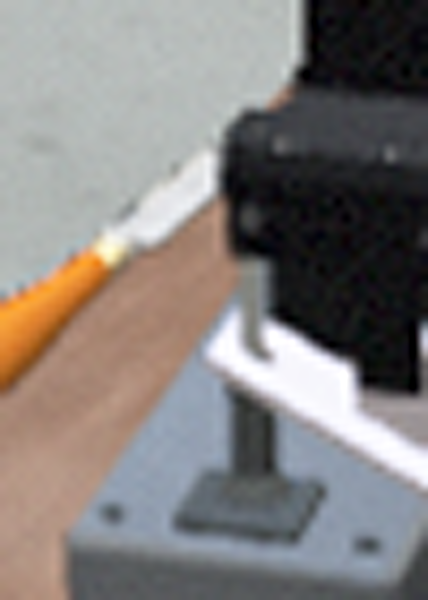

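{"method": "arm_command", "body": {
  "targets": [
    [[0,0,-0.05,0,0,0,-0.2],[0,0,-0.1,0,0,0,-0.2],[0,0,-0.13,0,0,0,-0.2],[0,0,-0.13,0,0,0,-0.2],[0.02,0.04,-0.13,0,0,-7,-1],[0.03,0.09,-0.13,0,0,-15,-1],[0.04,0.14,-0.13,0,0,-23,-1],[0.05,0.19,-0.13,0,0,-31,-1],[0.055,0.219,-0.13,0,0,-35,-1],[0.055,0.219,-0.13,0,0,-35,-1]]
  ]
}}

```text
time_s: 11.35
tool_pos: [0.577, -0.2389, 0.2514]
tool_rot: [-179.9, 0.2, 44.6]
force: [-1.1, -0.6, -0.7]
grip_width: 0.0856
```

{"method": "arm_command", "body": {
  "targets": [
    [[0,0,0,0,0,0,-1],[0,0,0,0,0,0,-1],[0,0,0,0,0,0,-1]]
  ]
}}

```text
time_s: 11.65
tool_pos: [0.578, -0.2304, 0.2544]
tool_rot: [-180.0, -0.0, 45.1]
force: [-0.2, -0.4, 0.1]
grip_width: 0.0868
```

```bash
python3 - <<'E'
from h import *
s=snap('side');c=snap('top')
o=get_obs(); print(o['tool_pos'],o['tool_rot'],o['force'],o['grip_width'],o['qpos'].round(1))
b=s['img'][90:240,200:350,::-1];a=c['img'][130:230,250:350,::-1]
cv2.imwrite('pics/g8.png',np.hstack([cv2.resize(b,(400,400),interpolation=cv2.INTER_CUBIC),cv2.resize(a,(400,400),interpolation=cv2.INTER_CUBIC)]))
print(rel([.578,-.232,.135],o['tool_rot'][2]))
E
```

```text
[ 0.57802784 -0.2310088   0.25469868] [ 1.79970156e+02 -2.24482881e-03  4.50847727e+01] [-0.04416873 -0.24002068  0.92939027] 0.08693832191870365 [ 37.1  15.6 -21.9  84.    5.8  81.5 -29.8]
(array([-0.0007,  0.0006,  0.1197]), array([ 0.03, -0.  , -0.  ]))
```

View pics/g8.png

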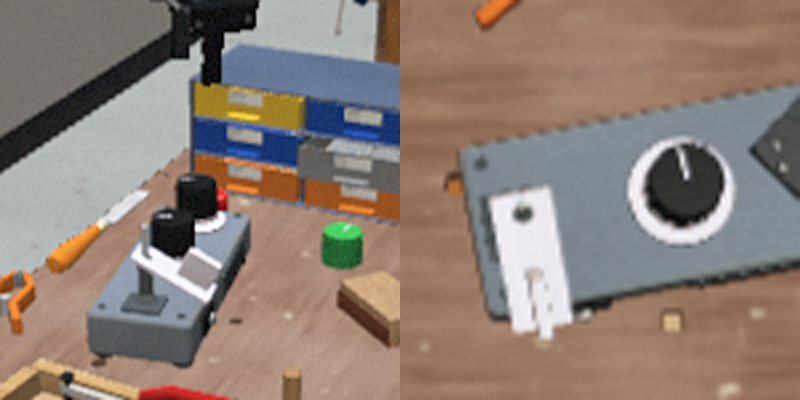

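The tag hangs free on the peg, seen in both views. Now down onto the far cap.

{"method": "arm_command", "body": {
  "targets": [
    [[0,0,0.04,0,0,0,-1],[0,0,0.08,0,0,0,-1],[0,0,0.12,0,0,0,-1],[0,0,0.15,0,0,0,-1],[0,0,0.168,0,0,0,-1],[0,0,0.172,0,0,0,-1],[0,0,0.172,0,0,0,-1]]
  ]
}}

```text
time_s: 12.45
tool_pos: [0.5779, -0.2319, 0.0824]
tool_rot: [-180.0, 0.0, 45.0]
force: [0.2, 0.3, -0.2]
grip_width: 0.087
```

{"method": "arm_command", "body": {
  "targets": [
    [[0,0,0,0,0,0,0.2],[0,0,0,0,0,0,0.5],[0,0,0,0,0,0,1],[0,0,0,0,0,0,1],[0,0,0,0,0,0,1],[0,0,0,0,0,0,1]]
  ],
  "newtons": 20
}}

```text
time_s: 13.05
tool_pos: [0.5782, -0.2327, 0.0826]
tool_rot: [180.0, -0.0, 45.0]
force: [0.2, -0.8, 0.9]
grip_width: 0.0497
```

```bash
python3 - <<'E'
from h import *
o=get_obs(); print(o['tool_pos'],o['tool_rot'],o['force'],o['wrist_torque'],o['grip_width'],o['qpos'].round(1))
E
```

```text
[ 0.57824393 -0.23266828  0.08257409] [ 1.79950522e+02 -9.14685254e-03  4.49731971e+01] [ 0.16373144 -0.79391517  0.93191647] [-0.08633556 -0.15962355  0.00633811] 0.04971829731856734 [ 36.6  22.4 -21.1  95.8   8.8  63.4 -32. ]
```

{"method": "arm_command", "body": {
  "targets": [
    [[0,0,0,0,0,5,1],[0,0,0,0,0,10,1],[0,0,0,0,0,15,1],[0,0,0,0,0,19,1],[0,0,0,0,0,22,1],[0,0,0,0,0,22,1]]
  ]
}}

```text
time_s: 13.65
tool_pos: [0.5785, -0.2323, 0.0826]
tool_rot: [179.9, -0.0, 23.1]
force: [0.8, -0.0, 1.2]
grip_width: 0.0498
```

```bash
python3 - <<'E'
from h import *
o=get_obs(); print(o['tool_pos'],o['tool_rot'],o['force'],o['wrist_torque'],o['grip_width'],o['qpos'].round(1),o['effort'][6])
E
```

```text
[ 0.57848856 -0.23228074  0.08258527] [ 1.79948834e+02 -3.11048693e-02  2.30568260e+01] [ 0.77900586 -0.03376789  1.16069754] [-0.03085019 -0.18896517  0.4322764 ] 0.04981596701678223 [ 33.7  22.  -17.5  95.9   7.3  63.2 -52.8] -0.7835020869970322
```

The wrist torque rose from 0 to 0.43 N m within 22 degrees, which looks like the stop. I'll turn the other way and watch the torque.

{"method": "arm_command", "body": {
  "targets": [
    [[0,0,0,0,0,-6,1],[0,0,0,0,0,-12,1],[0,0,0,0,0,-18,1],[0,0,0,0,0,-24,1],[0,0,0,0,0,-30,1],[0,0,0,0,0,-36,1],[0,0,0,0,0,-42,1],[0,0,0,0,0,-48,1],[0,0,0,0,0,-48,1]]
  ],
  "newtons": 30
}}

```text
time_s: 14.55
tool_pos: [0.578, -0.2327, 0.0826]
tool_rot: [180.0, -0.0, 71.0]
force: [0.1, 0.4, 2.6]
grip_width: 0.0489
```

```bash
python3 - <<'E'
from h import *
o=get_obs(); print(o['tool_pos'],o['tool_rot'],o['force'],o['wrist_torque'],o['grip_width'],o['qpos'].round(1),o['effort'][6])
s=snap('side');c=snap('top')
b=s['img'][90:240,200:350,::-1];a=c['img'][130:230,300:400,::-1]
cv2.imwrite('pics/g9.png',np.hstack([cv2.resize(b,(400,400),interpolation=cv2.INTER_CUBIC),cv2.resize(a,(400,400),interpolation=cv2.INTER_CUBIC)]))
E
```

```text
[ 0.57804665 -0.23268686  0.08260064] [ 1.79979399e+02 -2.71274285e-03  7.10235232e+01] [0.10644496 0.41819429 2.62277442] [-0.03455433 -0.05611077 -0.01178555] 0.048853745498370515 [ 40.   23.  -25.4  95.6  10.8  63.7  -7.4] 0.6362735666334629
```

View pics/g9.png

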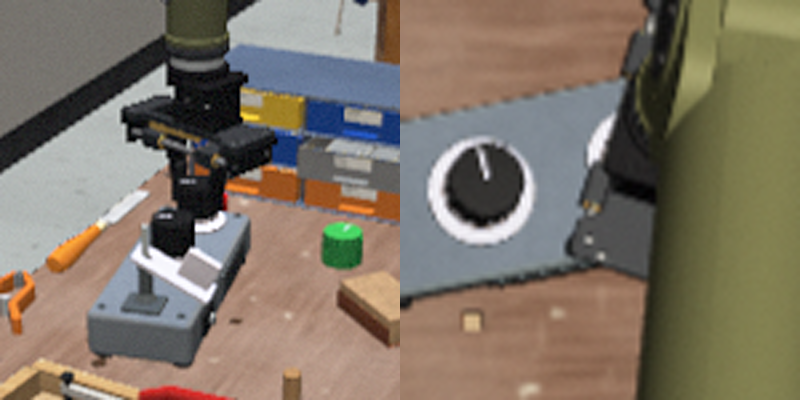

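It turns freely this way (torque about 0). I'll carry on to the far stop.

{"method": "arm_command", "body": {
  "targets": [
    [[0,0,0,0,0,-6,1],[0,0,0,0,0,-12,1],[0,0,0,0,0,-18,1],[0,0,0,0,0,-24,1],[0,0,0,0,0,-30,1],[0,0,0,0,0,-36,1],[0,0,0,0,0,-42,1],[0,0,0,0,0,-46,1],[0,0,0,0,0,-46,1]]
  ]
}}

```text
time_s: 15.55
tool_pos: [0.5782, -0.2326, 0.0826]
tool_rot: [180.0, 0.0, 116.9]
force: [0.4, 0.1, 3.2]
grip_width: 0.0499
```

```bash
python3 - <<'E'
from h import *
o=get_obs(); print(o['tool_pos'],o['tool_rot'],o['force'],o['wrist_torque'],o['grip_width'],o['qpos'].round(1),o['effort'][6])
E
```

```text
[ 0.57818072 -0.23257018  0.08259288] [1.79981638e+02 2.42699823e-02 1.16902934e+02] [0.43462102 0.07258217 3.20887724] [-0.05268585 -0.10899654  0.07266742] 0.04987128144254123 [ 46.1  24.5 -33.3  95.4  14.6  64.4  35.8] 0.3892001509666443
```

{"method": "arm_command", "body": {
  "targets": [
    [[0,0,-0.003,0,0,0,1],[0,0,-0.006,0,0,0,1],[0,0,-0.006,0,0,0,1]]
  ]
}}

```text
time_s: 15.85
tool_pos: [0.5778, -0.2322, 0.0883]
tool_rot: [-180.0, -0.0, 116.9]
force: [0.3, 0.6, -1.2]
grip_width: 0.0494
```

```bash
python3 - <<'E'
from h import *
o=get_obs(); print(o['tool_pos'],o['tool_rot'],o['force'],o['wrist_torque'],o['grip_width'])
s=snap('side')
b=s['img'][140:200,240:300,::-1]
cv2.imwrite('pics/g10.png',cv2.resize(b,(480,480),interpolation=cv2.INTER_CUBIC))
E
```

```text
[ 0.57784466 -0.23224986  0.08831268] [-1.79983119e+02 -1.05694655e-02  1.16928247e+02] [ 0.28206145  0.60028579 -1.24021233] [ 0.02906135 -0.12885734 -0.01629301] 0.04942387564153856
```

View pics/g10.png

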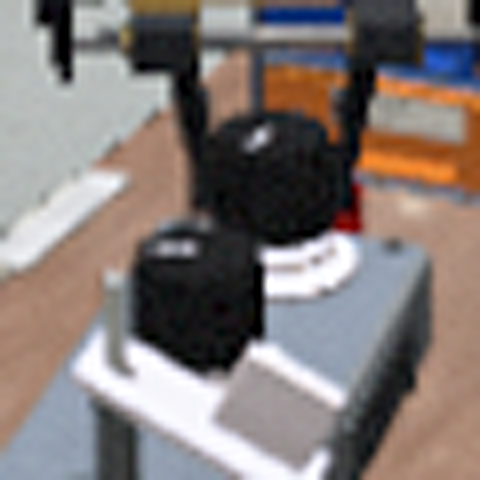

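The force is −1.2 N, which is just the cap's weight, so it is free. Lifting straight up.

{"method": "arm_command", "body": {
  "targets": [
    [[0,0,-0.015,0,0,0,1],[0,0,-0.03,0,0,0,1],[0,0,-0.045,0,0,0,1],[0,0,-0.06,0,0,0,1],[0,0,-0.065,0,0,0,1],[0,0,-0.065,0,0,0,1],[0,0,-0.065,0,0,0,1],[0,0,-0.065,0,0,0,1],[0,0,-0.065,0,0,0,1]]
  ]
}}

```text
time_s: 16.8
tool_pos: [0.5775, -0.2322, 0.1524]
tool_rot: [-179.9, -0.1, 117.0]
force: [-0.6, -0.8, -2.2]
grip_width: 0.0495
```

```bash
python3 - <<'E'
from h import *
o=get_obs(); print(o['tool_pos'],o['tool_rot'],o['force'],o['joint_velocities'].round(2),o['grip_width'])
s=snap('side');c=snap('top')
b=s['img'][90:240,200:350,::-1];a=c['img'][100:250,240:390,::-1]
cv2.imwrite('pics/g11.png',np.hstack([cv2.resize(b,(400,400),interpolation=cv2.INTER_CUBIC),cv2.resize(a,(400,400),interpolation=cv2.INTER_CUBIC)]))
P=cloud(s); q=P[100:200,250:330].reshape(-1,3)
k=(np.hypot(q[:,0]-.578,q[:,1]+.232)<.03)&(q[:,2]>.11); print('cap z range',np.nanpercentile(q[k][:,2],[1,5,50]))
E
```

```text
[ 0.57745453 -0.23222288  0.15241987] [-1.79944856e+02 -7.04869666e-02  1.16983145e+02] [-0.5696221  -0.79920582 -2.17474063] [-0.01 -0.08 -0.03 -0.16  0.02  0.03  0.1 ] 0.049511336538402326
cap z range [0.14438262 0.1495691  0.18554893]
```

View pics/g11.png

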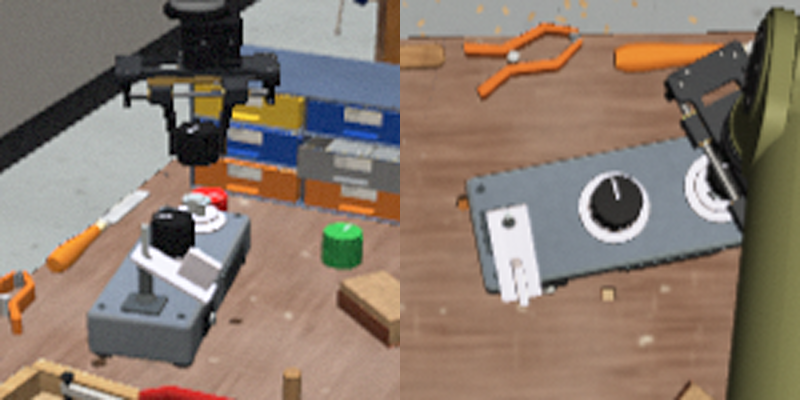

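The cap is held about 70 mm above its seat with the spindle bare. The tag is on the peg and the near cap is untouched.

```bash
python3 -c "
from cell import *
print(sign_off())"
```

```text
the job is handed in; nothing more can be done
None
```

I hung the tag (the one farther from the base) on the machine's peg and let it go. I then unscrewed the far cap and handed the job in at about 17 s, still holding it.

- **Thread:** The first direction, clockwise seen from above, met a stop. Torque rose to 0.43 N m within 22° and the grip slipped a little there. The other way turned freely, and after about 94° the cap lifted off with only its own weight on the wrist.
- **Tag:** The last pictures show it drooping on the peg with the pin through its eye.
- **Far cap:** It is upright in the gripper and nearly still. Its lower rim measured about 0.144 m above the bench, roughly 70 mm above its seat.
- **Other things:** In the last pictures, the near cap's pale line points the same way as at the start. Of the bystanders, only the clamp and the chisel were in those last cropped pictures, and neither had visibly moved. I did not look again at the mallet or the tape measure after the moves, but nothing went near them except the gripper passing above the tape measure during the tag pick-up.

No check failed. The cameras' peg estimates disagreed by 2–3 mm before the tag went on. I settled that by lining up the eye and pin in the side view, and the eye went over the pin without any contact force.

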